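# Slip a carving sample under a spring clip

## Task

Press the thumb plate of the hold-down board's spring clip down with one fingertip and, while keeping it down, push the carved panel along its channel with the other fingertip, beneath the raised clip, until it is fully home against the stop. Then let the plate go so that the clip holds the panel. Only press and push: do not lift or tip the panel or take it out of its channel, and leave the other things on the bench where they are.

Things in the scene. Friction and masses are not known exactly. Their poses are not given: they have to be found in the camera images.
- board: Hold-down board, fixed: wooden base 8 mm thick, spanning x -125 to +75, y -45 to +88 mm of its frame. Origin: at bench level on the centre line of the panel's channel; x runs along the channel towards the stop, y to the left of that, z up. Fences (x -125 to +25, tops 20 mm above the bench) bound the channel at y -33.5 and +33.5.
- home (a point): Fixed point of the board, at x +25, y 0, z +8 mm in its frame: where the panel's origin is when the panel is fully home. The stop bar beyond it, 79 mm wide, top 30 mm above the bench, has its face at x +60.
- panel: Flat wooden panel with a small carved rosette, 70 (x) x 64 (y) x 18 mm thick, about 60 g, lying loose in the board's channel, its top 26 mm above the bench. Origin: centre of its underside; its x axis points towards the stop. It starts short of the clip, 35 to 75 mm from home.
- clip (a joint): Steel spring clip's turn (rad) about a hinge along the board's x at y +44, z +12 mm. 0: at rest, nose low, blocking the panel. Pressing the thumb plate raises it, to its limit 0.45, about 10 N at the plate's middle line. Above 0.25 the nose clears the panel; resting on the panel it reads about 0.23. Its spring returns it when let go.
- plate_mid (a point): Middle of the top of the clip's thumb plate, moving with it. Steel, 140 mm long (board x -120 to +20), reaching 5 to 39 mm out from the hinge; at rest it slopes up outwards, this middle 23 mm above the bench; fully pressed it is level, 13.5 mm above the bench, over board y +49 to +83. A fingertip can slide along it while pressing.
- nose (a point): Underside of the clip's nose, a bar 15 mm long (board x +37 to +53) over the channel's centre line, 16 mm above the bench at rest, about 34 mm when fully raised. Its arm bridges over from the hinge, up to 55 mm above the bench when raised.
- gouge_a: A carving gouge lying on the bench left of the board, 220 mm long, 25 mm thick. Only a bystander. Origin: underside, at its middle.
- gouge_b: A carving gouge lying between the board and the mallet, 220 mm long, 25 mm thick. Only a bystander. Origin: underside, at its middle.
- mallet: Carver's mallet standing upright to the right of the board, 66 mm across, 230 mm tall. Only a bystander. Origin: underside, at its middle.
- bench_dog: Round steel bench dog standing beyond the stop, 28 mm across, 55 mm tall. Only a bystander. Origin: underside, at its middle.
- offcut: Plain wooden offcut 40 x 60 x 26 mm lying beyond the stop. Only a bystander. Origin: underside, at its middle.
- tin: Round flat metal tin beyond the stop, 52 mm across, 23 mm tall. Only a bystander. Origin: underside, at its middle.
- dividers: Steel dividers lying left of the gouge, 165 mm long, 10 mm thick. Only a bystander. Origin: underside, at its middle.
Mind the look-alikes: they are no part of the job. What is shaped like the board but purple is not meant. Of the things shaped like the panel, the wooden one is meant.

How it is judged:
On the way, in this order (a step that is already met when the one before it is completed fails the run):
1. the thumb plate is pressed down before the panel is beneath the clip (value of joint clip above 0.27 rad and x of panel in the frame of board below 0.008 m), for 0.1 s.
2. the panel is pushed home while the plate is still held down (value of joint clip above 0.26 rad and horizontal distance between panel and home below 0.0035 m), for 0.1 s.
At the end, for the whole second after the job is handed in: The panel lies flat in its channel, at rest, its origin within 3.5 mm of home (against the stop) and within 0.07 rad of the channel's direction, and the released clip's nose presses on it (clip joint between 0.18 and 0.255) (horizontal distance between panel and home below 0.0035 m and angle between the x axis of panel and the x axis of board, either way round below 0.07 rad and angle between panel's own z axis and vertical below 0.05 rad and z of panel in the frame of board below 0.011 m and value of joint clip between 0.18 and 0.255 rad and linear speed of panel below 0.01 m/s); the robot touches nothing.
It fails at once if the panel is lifted more than 7 mm or tipped more than 0.2 rad (z of panel in the frame of board above 0.015 m or angle between panel's own z axis and vertical above 0.2 rad).
It fails at once if the panel is taken out of its channel (y of panel in the frame of board above 0.012 m or y of panel in the frame of board below -0.012 m).
It fails at once if a bystander is moved more than 20 mm or tipped over (distance of any of gouge_a, gouge_b, mallet, bench_dog, offcut, tin, dividers from where it was at the start of the episode above 0.02 m or angle between any of mallet, bench_dog's own z axis and vertical above 0.4 rad).
It also fails if it takes over 51 s, if anything falls off the work surface, if the arm or the gripper's body presses on something with over 40 N, if the wrist force passes 120 N, or if a joint passes its speed limit or range.

## Robot

A 6-joint arm with a two-finger parallel gripper is mounted at the origin on the work surface. World frame = base frame: x ahead of the robot, y to its left, z up, the work surface at z = 0. Lengths are in m, angles in rad, forces in N, time in s.
With the tool pointing down it reaches from about 0.35 to 0.85 m from the base axis. Payload 8.1 kg.
Tool frame: the origin (TCP) lies on the centre line of the jaws, within the pads' length; the fingertips stand 11 mm ahead of it and the grasp point (between the pads) lies 8 mm behind it; z points along the fingers, y is the line along which they close (so a half turn about z gives the same grasp; the last joint's range is limited). The gripper opens to 85 mm and grips with 20 to 120 N. Pads are 22 mm wide; open, the fingers measure 114 mm over their backs; the gripper's body (76 mm by 85 mm) begins 54 mm behind the grasp point. The pads swing forward as they close: fully open they stand 13 mm farther back than shut.
Start: joints at [-0.085, 0.13, 1.488, -0, 1.523, -0.085], TCP at [0.6, 0, 0.242] pointing down, gripper open.
Joint ranges: [-2.96, 2.96], [-0.89, 2.26], [0.02, 2.5], [-1.34, 4.48], [0, 2.73], [-2.66, 2.66]. Speed limits (rad/s): [2.39, 2.39, 2.79, 3.14, 3.14, 3.14].

## Interface

Orientations are given as a rotation vector (axis times angle).
In Python, from workcell import * gives the robot as it stands.
- The arm moves only by the shell command python3 -m pendant 'ROWS' [OPENING] [FORCE]. ROWS is JSON, a list that holds one entry, the list of rows, each a list of 4 numbers: the shift along the tool's x, y, z in m, then the turn about the tool's z in rad. A call has 1 to 12 rows; each row shifts and turns the commanded pose from where the row before left it, along the tool's axes as they then stand; what a row does not reach is not made up. A row lasts 1/12 s, in which the tool goes at most 41.7 mm and 7.16 degrees, less where a joint would pass 70% of its speed; a pose out of reach is approached as far as the arm can. A call is refused whole if a number of a shift passes 0.0417 or a number of a turn 0.125, either way. A call with a gripper value outside its range is refused whole. OPENING is the opening, from 0 (shut) to 1 (fully open), set as the call begins (- or left out, the last holds). The fingers move at their own pace and stop on an object; FORCE is the grip in N (left out, the last holds). Time passes only in rows, so rows that do not move let the fingers close. It gives the time, the measured TCP pose, the force, the opening and the grip force at its end, in the units of the state.
- state(): the state, without advancing time (a new reading comes with each control period).
- camera(name): name is "scene" or "side" or "wrist"; returns the picture (384x512x3 uint8, blue, green, red); there is no depth.
- get_calibration(name): a dict with "vfov" (degrees; the focal length in pixels is half the picture's height over the tangent of half this angle, whatever the lens; pixels are square), "cx", "cy" (the principal point, pixels), "k1" (the pictures are not rectified: a ray, as slopes to the right and down, at radius r is drawn at 1 + k1 r^2 times it, then the intrinsics apply), "world_from_camera" (4x4, takes a point from camera to world coordinates). Camera axes: x right, y up, looking along -z (the intrinsics and any distortion apply to the point x, -y, -z); pixel columns grow to the right and rows downward; lengths in m; the calibration is good to about 2 mm. A picture is of the moment at which its call begins: read the wrist's pose just before it. get_calibration takes no time and is no camera call; for the wrist camera it gives the pose at the moment of the call.
- hand_in(): hands the job in; it is judged then, once.
Trained networks look in the newest picture that a camera, given by its name, has taken for a name from the list of things; names that differ only in an ending like _2 or _b are one class to them, and where a whole thing is asked for, a point or a joint stands for the part that bears it (a point fixed in the world has none). Each returns a list of dicts, best first, with "score" (0 to 1); they miss things now and then, are a little off and sometimes report something else, mostly with a low value. They report only what shows in the picture. A call takes as long as a camera call. They do not tell look-alikes from the thing itself.
- search_frame(camera, target): "at" ([x, y, z] in m, in world coordinates, good to about 4 mm: the middle of the surface that is visible of it).
- spot_point(camera, target): "at" ([x, y, z] in m, in world coordinates, good to about 4 mm: a listed point, or the origin of a listed thing).
The state is a dict: "clock": time; "joint_positions": joint angles; "qd": joint speeds; "joint_efforts": joint torques, N m; "tool_pos": TCP position; "ee_rot": TCP orientation; "force": force on the tool from outside, world axes, zero at the start; "ft_torque": the same for the moment, N m; "opening": finger opening in m; "grip_force": force on a finger pad.
Only numpy, scipy, OpenCV 4.12 (cv2) and the standard library are available. Lean on these libraries where they do the work, as an engineer would, in place of code of your own. Each camera call takes 0.05 s, during which the arm holds its last target. There are 200 camera calls.

## Working session

There is one attempt and no reset: what is moved stays moved. The work goes in short steps, Python scripts to look and compute and a shell command to move; the robot and the scene stay as the last step left them, time stands still between calls to the robot, and variables do not carry over. Pictures are saved under pics/ and viewed, at most 10 in all, crops included, and the job is handed in when it is done.

```bash
mkdir -p pics
python3 - <<'E'
from workcell import *
import cv2,numpy as np
s=state();print(s)
for c in("scene","side"):
    cv2.imwrite(f"pics/{c}0.png",camera(c))
    for t in("board","panel","plate_mid","nose","home"):
        print(c,t,[(np.round(d["at"],4).tolist(),round(d["score"],2)) for d in spot_point(c,t)][:4])
    print(c,'gougea',[(np.round(d["at"],3).tolist(),round(d["score"],2)) for d in spot_point(c,"gouge_a")][:4],[(np.round(d["at"],3).tolist(),round(d["score"],2)) for d in spot_point(c,"mallet")][:4])
E
```

```text
{'clock': 0.0, 'joint_positions': array([-8.53965270e-02,  1.31157601e-01,  1.48928634e+00, -1.53611501e-05,
        1.52300009e+00, -8.54110720e-02]), 'qd': array([-7.87649992e-05, -1.33419942e-03,  5.33043298e-04, -4.84893985e-04,
        1.52113067e-03, -1.46879920e-03]), 'joint_efforts': array([-1.90700346e-03, -5.69404185e+01, -5.00557995e+01, -2.19391650e-04,
        1.44415747e-02,  7.24149572e-05]), 'tool_pos': array([5.99467651e-01, 6.45492698e-05, 2.41242663e-01]), 'ee_rot': array([-2.22042980e+00, -2.22046375e+00,  1.89105645e-03]), 'force': array([ 0.30725835, -0.19286053, -0.2715108 ]), 'ft_torque': array([-0.00645856, -0.06223971, -0.03197719]), 'grip_force': 0.0, 'opening': 0.0849336769143054}
scene board [([0.5237, -0.329, -0.0002], 0.76), ([0.6031, 0.0651, -0.0022], 0.68)]
scene panel [([0.3774, -0.0573, -0.0017], 0.58), ([0.5857, 0.0686, 0.0079], 0.56)]
scene plate_mid [([0.5555, 0.1318, 0.0221], 0.63), ([0.4998, -0.2506, 0.0228], 0.55)]
scene nose [([0.6425, 0.0597, 0.0125], 0.96), ([0.5702, -0.3459, 0.0169], 0.47)]
scene home [([0.5466, -0.3396, 0.0108], 0.68)]
scene gougea [([0.586, 0.201, -0.001], 0.76), ([0.576, -0.02, 0.002], 0.71)] [([0.542, -0.098, 0.001], 0.86)]
side board [([0.5229, -0.3306, 0.0007], 0.77), ([0.6059, 0.0648, -0.0001], 0.57)]
side panel [([0.5899, 0.0695, 0.007], 0.86), ([0.3772, -0.0521, 0.0009], 0.71)]
side plate_mid [([0.5573, 0.1346, 0.026], 0.95), ([0.5002, -0.2485, 0.0214], 0.61)]
side nose [([0.6473, 0.0623, 0.0169], 0.91), ([0.5625, -0.3452, 0.0144], 0.46)]
side home [([0.6264, 0.0623, 0.0142], 0.67), ([0.5528, -0.3429, 0.0053], 0.59)]
side gougea [([0.578, -0.029, 0.004], 0.59), ([0.589, 0.203, 0.0], 0.55)] [([0.541, -0.097, 0.001], 0.71), ([0.627, 0.065, 0.013], 0.71)]
```

```bash
ls; ls pics
```

```text
pics
scene0.png
side0.png
```

View pics/scene0.png

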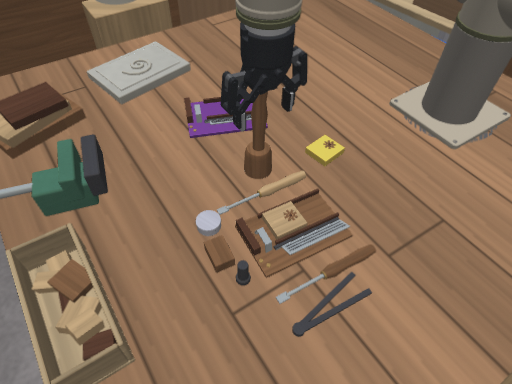

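View pics/side0.png

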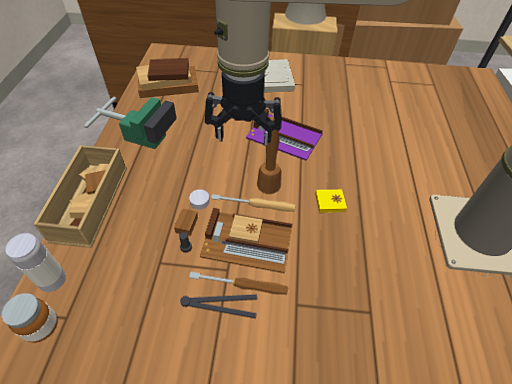

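The real board is near (0.604, 0.065), almost aligned with world x, at pixel (295,232) in the scene view. The wooden panel lies in its channel, and the purple board and yellow panel are decoys. I'll turn the tool so the finger line runs across the channel, then look from the wrist.

```bash
python3 -m pendant '[[[0,0,0,0.125],[0,0,0,0.125],[0,0,0,0.125],[0,0,0,0.125],[0,0,0,0.125],[0,0,0,0.125],[0,0,0,0.125],[0,0,0,0.125],[0,0,0,0.125],[0,0,0,0.125],[0,0,0,0.125],[0,0,0,0.125]]]' 0.66 && python3 -m pendant '[[[-0.025,-0.025,0,0.1],[-0.025,-0.025,0,0.05],[0,-0.025,0,0],[0,-0.02,0,0],[0,0,0,0],[0,0,0,0]]]'
cat > m.py <<'E'
from workcell import *
import cv2,numpy as np
def look(tag,cams,names,n=1):
    for c in cams:
        im=camera(c); K=get_calibration(c); cv2.imwrite(f"pics/{tag}_{c}.png",im)
        np.save(f"pics/{tag}_{c}.npy",K,allow_pickle=True)
        for t in names:
            print(c,t,[(np.round(d["at"],4).tolist(),round(d["score"],2)) for d in spot_point(c,t)][:3])
def pose():
    s=state();R=cv2.Rodrigues(s["ee_rot"])[0]
    print('t',round(s["clock"],2),'tcp',s["tool_pos"].round(4),'yaw x',round(float(np.arctan2(R[1,0],R[0,0])),4),'z',R[:,2].round(3),'F',s["force"].round(1),'op',round(s["opening"],4))
E
python3 - <<'E'
from m import *
pose();look('a',['wrist'],["board","panel","plate_mid","nose","home"])
E
```

```text
clock: 1.8
tool_pos: [0.6, 0.0, 0.2423]
ee_rot: [3.14, 0.102, 0.0]
force: [-0.2, -0.1, 0.2]
opening: 0.0562
grip_force: 0.0
clock: 2.3
tool_pos: [0.5525, 0.0947, 0.2424]
ee_rot: [3.139, -0.121, 0.0]
force: [1.1, 0.4, 0.2]
opening: 0.0564
grip_force: 0.0
t 2.3 tcp [0.5525 0.0947 0.2424] yaw x -0.0771 z [ 0. -0. -1.] F [1.1 0.4 0.2] op 0.0564
wrist board []
wrist panel [([0.5842, 0.0642, 0.009], 0.79)]
wrist plate_mid [([0.6198, 0.253, 0.003], 0.62), ([0.5586, 0.1328, 0.0233], 0.61)]
wrist nose [([0.6457, 0.0595, 0.018], 0.87)]
wrist home [([0.6235, 0.0657, 0.0091], 0.56)]
```

View pics/a_wrist.png

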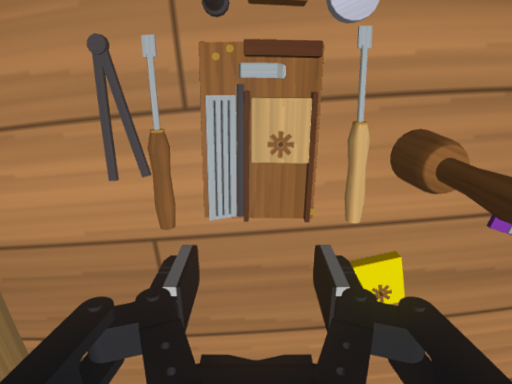

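The wrist view shows the board at x 200-322, y 42-220 px, the panel top at (251-311, 98-163), the plate at (206-237, 95-220) and the nose at about (265,71). I'll enlarge this for corner picks.

```bash
python3 -c "
import cv2
i=cv2.imread('pics/a_wrist.png')[30:230,190:330]
cv2.imwrite('pics/a_crop.png',cv2.resize(i,None,fx=3,fy=3,interpolation=cv2.INTER_CUBIC))"
```

```text
(no output)
```

View pics/a_crop.png

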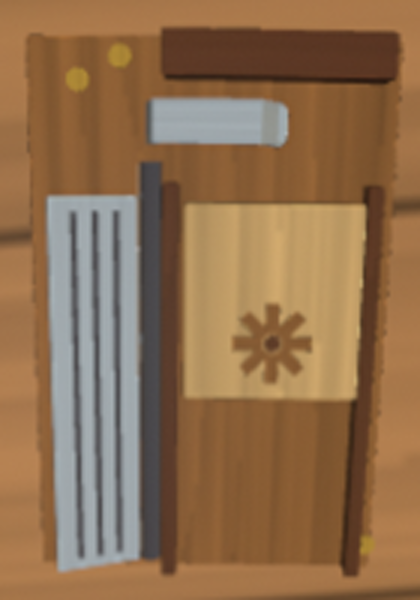

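```bash
cat > fit.py <<'E'
from m import *
from scipy.optimize import least_squares
K=np.load('pics/a_wrist.npy',allow_pickle=True).item()
f=192/np.tan(np.radians(K["vfov"])/2);T=np.array(K["world_from_camera"])
Ti=np.linalg.inv(T)
def proj(P):
    q=(Ti[:3,:3]@P.T).T+Ti[:3,3]; a=np.c_[q[:,0],-q[:,1]]/-q[:,2:]
    a=a*(1+K["k1"]*(a**2).sum(1,keepdims=True)); return a*f+[K["cx"],K["cy"]]
pix=lambda A:np.array(A)/3+[190,30]
def fit(B,A,x0):
    B=np.array(B)/1e3;uv=pix(A)
    def r(p):
        c,s=np.cos(p[2]),np.sin(p[2]);W=np.c_[p[0]+c*B[:,0]-s*B[:,1],p[1]+s*B[:,0]+c*B[:,1],B[:,2]]
        return (proj(W)-uv).ravel()
    o=least_squares(r,x0,loss='soft_l1');print(o.x.round(4),np.abs(o.fun).round(1));return o.x
b=fit([[75,88,8],[-125,88,8],[75,-45,8],[-125,33.5,20],[25,33.5,20],[-125,-33.5,20],[25,-33.5,20]],
 [[27,35],[44,562],[400,36],[176,574],[180,183],[345,574],[367,187]],[.6,.065,-.05])
p=fit([[35,32,26],[35,-32,26],[-35,-32,26],[-35,32,26]],[[184,204],[366,206],[357,400],[183,399]],[.585,.065,-.05])
c,s=np.cos(b[2]),np.sin(b[2]);R=np.array([[c,-s],[s,c]])
print('panel in board',R.T@(p[:2]-b[:2]))
for n,q in dict(nose=[.645,.0605],plate=[.557,.133]).items():print(n,R.T@(np.array(q)-b[:2]))
start=b[:2]+R@[p_x:=(R.T@(p[:2]-b[:2]))[0]-.035-.011-.006,.035]
print('start',start)
pose();print('tool rows shift', np.array([[c,s],[s,-c]])@(start-state()["tool_pos"][:2]))
E
python3 fit.py
```

```text
[ 0.6032  0.0639 -0.0873] [0.9 0.2 0.2 0.  0.8 0.8 0.2 0.4 0.7 0.5 0.1 0.8 0.4 1. ]
[ 0.586   0.0648 -0.0827] [0.2 0.2 0.3 0.3 0.1 0.3 0.1 0.3]
panel in board [-0.01716242 -0.000638  ]
nose [0.04194314 0.00021501]
plate [-0.05204162  0.0647682 ]
start [0.53734952 0.10483751]
t 2.6 tcp [0.5527 0.0929 0.2422] yaw x -0.0804 z [-0. -0. -1.] F [-0.6  0.6  0.2] op 0.0562
tool rows shift [-0.01637128 -0.01054917]
```

```bash
python3 -m pendant '[[[-0.016,-0.0105,0,0.007],[0,0,0.035,0],[0,0,0.035,0],[0,0,0.035,0],[0,0,0.035,0],[0,0,0.035,0],[0,0,0.01,0],[0,0,0,0],[0,0,0,0]]]'
python3 - <<'E'
from m import *
pose();look('b',['wrist','side'],[])
w=cv2.imread('pics/b_wrist.png');s=cv2.imread('pics/b_side.png')[180:290,160:320]
cv2.imwrite('pics/b.png',np.vstack([cv2.resize(w,(400,300)),cv2.resize(s,(400,275),interpolation=cv2.INTER_CUBIC)]))
E
```

```text
clock: 3.35
tool_pos: [0.5378, 0.1052, 0.0581]
ee_rot: [3.139, -0.136, -0.0]
force: [1.0, 0.0, 1.1]
opening: 0.0563
grip_force: 0.0
t 3.35 tcp [0.5378 0.1052 0.0581] yaw x -0.0867 z [-0. -0. -1.] F [1.  0.  1.1] op 0.0563
```

View pics/b.png

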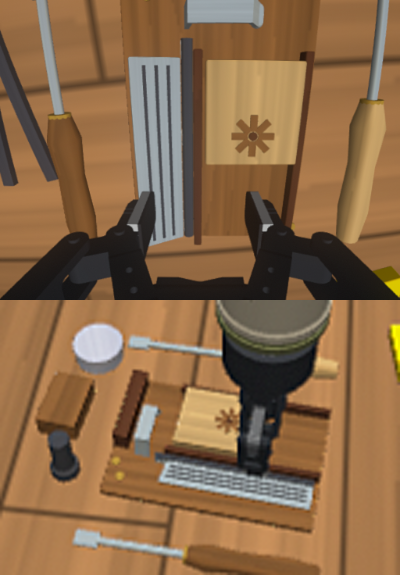

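One finger is above the plate at about (143,215) and the other is over the channel behind the panel at about (262,215). Next I'll press down in small steps.

```bash
python3 -m pendant '[[[0,0,0.008,0],[0,0,0.007,0],[0,0,0,0],[0,0,0,0]]]'; for i in 1; do python3 -m pendant '[[[0,0,0.003,0],[0,0,0.003,0],[0,0,0,0],[0,0,0,0]]]'; done; python3 -m pendant '[[[0,0,0.002,0],[0,0,0.002,0],[0,0,0,0],[0,0,0,0]]]'
```

```text
clock: 3.78
tool_pos: [0.5371, 0.1055, 0.0419]
ee_rot: [3.139, -0.135, -0.001]
force: [-0.4, -0.6, 0.1]
opening: 0.0559
grip_force: 0.0
clock: 4.12
tool_pos: [0.5372, 0.1055, 0.036]
ee_rot: [3.139, -0.135, -0.001]
force: [-0.2, -0.3, -1.0]
opening: 0.0559
grip_force: 0.0
clock: 4.45
tool_pos: [0.5377, 0.1054, 0.0325]
ee_rot: [3.139, -0.135, 0.001]
force: [-0.4, -1.4, 2.3]
opening: 0.0565
grip_force: 1.3
```

```bash
python3 -m pendant '[[[0,0,0.003,0],[0,0,0.003,0],[0,0,0,0],[0,0,0,0]]]'; python3 -m pendant '[[[0,0,0.002,0],[0,0,0.002,0],[0,0,0,0],[0,0,0,0]]]'
python3 - <<'E'
from m import *
pose();look('c',['wrist','side'],['nose','plate_mid'])
w=cv2.imread('pics/c_wrist.png');s=cv2.imread('pics/c_side.png')[180:290,160:320]
cv2.imwrite('pics/c.png',np.vstack([cv2.resize(w,(400,300)),cv2.resize(s,(400,275),interpolation=cv2.INTER_CUBIC)]))
E
```

```text
clock: 4.78
tool_pos: [0.5382, 0.1058, 0.0267]
ee_rot: [-3.138, 0.135, -0.002]
force: [1.0, 1.8, 5.0]
opening: 0.0563
grip_force: 2.5
clock: 5.12
tool_pos: [0.5383, 0.1062, 0.023]
ee_rot: [-3.137, 0.135, -0.002]
force: [-0.0, 2.6, 6.6]
opening: 0.0563
grip_force: 3.3
t 5.12 tcp [0.5383 0.1062 0.023 ] yaw x -0.0862 z [ 0.002  0.001 -1.   ] F [-0.   2.6  6.6] op 0.0563
wrist nose []
wrist plate_mid [([0.5577, 0.134, 0.0205], 0.86)]
side nose [([0.647, 0.0654, 0.0284], 0.97)]
side plate_mid [([0.5576, 0.1366, 0.0171], 0.9)]
```

View pics/c.png

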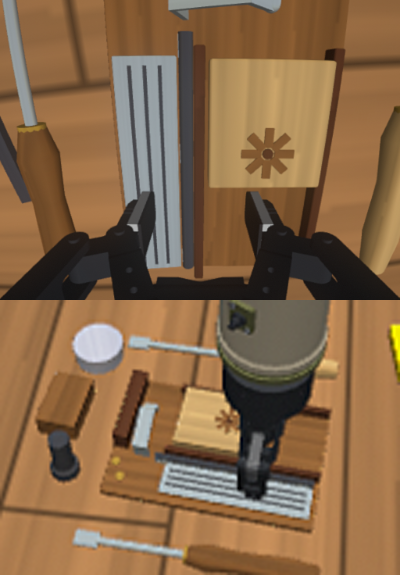

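```bash
python3 -m pendant '[[[0,0,0.0015,0],[0,0,0,0],[0,0,0,0],[0,0,0,0]]]'; python3 -m pendant '[[[0,0,0.001,0],[0,0,0,0],[0,0,0,0],[0,0,0,0]]]'
```

```text
clock: 5.75
tool_pos: [0.5384, 0.1064, 0.0217]
ee_rot: [-3.137, 0.135, -0.003]
force: [0.5, 3.8, 9.1]
opening: 0.0565
grip_force: 3.6
clock: 6.08
tool_pos: [0.5383, 0.1066, 0.0207]
ee_rot: [-3.137, 0.135, -0.003]
force: [-1.2, 4.7, 7.3]
opening: 0.0562
grip_force: 3.9
```

```bash
python3 -m pendant '[[[0.002,0,0,0],[0.002,0,0,0],[0.002,0,0,0],[0.002,0,0,0],[0.002,0,0,0],[0.002,0,0,0],[0,0,0,0],[0,0,0,0]]]';python3 -m pendant '[[[0.002,0,0,0],[0.002,0,0,0],[0.002,0,0,0],[0.002,0,0,0],[0.002,0,0,0],[0.002,0,0,0],[0,0,0,0],[0,0,0,0]]]'
python3 - <<'E'
from m import *
pose();look('d',['wrist','side'],['nose','plate_mid','panel'])
E
```

```text
clock: 6.75
tool_pos: [0.5486, 0.1048, 0.02]
ee_rot: [-3.139, 0.135, 0.003]
force: [-6.5, 0.9, 10.4]
opening: 0.0561
grip_force: 5.6
clock: 7.42
tool_pos: [0.5606, 0.1037, 0.0201]
ee_rot: [-3.139, 0.135, 0.003]
force: [-6.7, 0.5, 11.3]
opening: 0.0564
grip_force: 5.6
t 7.42 tcp [0.5606 0.1037 0.0201] yaw x -0.0859 z [-0.002  0.    -1.   ] F [-6.7  0.5 11.3] op 0.0564
wrist nose [([0.6485, 0.0672, 0.0339], 0.63), ([0.5816, -0.0238, -0.0041], 0.61)]
wrist plate_mid [([0.5588, 0.1333, 0.0162], 0.63)]
wrist panel [([0.6028, 0.0623, 0.0094], 0.68)]
side nose [([0.6485, 0.0688, 0.0348], 0.86)]
side plate_mid [([0.5576, 0.1385, 0.015], 0.7), ([0.544, -0.0954, -0.0001], 0.21), ([0.6255, 0.0661, 0.0115], 0.19)]
side panel [([0.6067, 0.0681, 0.0081], 0.74), ([0.3773, -0.0519, -0.0], 0.69)]
```

The clip is fully raised and the panel is moving. I'll keep pushing.

```bash
python3 -m pendant '[[[0.002,0,0,0],[0.002,0,0,0],[0.002,0,0,0],[0.002,0,0,0],[0.002,0,0,0],[0.002,0,0,0],[0.002,0,0,0],[0.002,0,0,0],[0,0,0,0],[0,0,0,0]]]';python3 -m pendant '[[[0.002,0,0,0],[0.002,0,0,0],[0,0,0,0],[0,0,0,0]]]'
python3 - <<'E'
from m import *
pose();look('e',['wrist','side'],['nose','panel'])
w=cv2.imread('pics/e_wrist.png');s=cv2.imread('pics/e_side.png')[180:290,160:320]
cv2.imwrite('pics/e.png',np.vstack([cv2.resize(w,(400,300)),cv2.resize(s,(400,275),interpolation=cv2.INTER_CUBIC)]))
E
```

```text
clock: 8.65
tool_pos: [0.5766, 0.1023, 0.0201]
ee_rot: [-3.139, 0.135, 0.003]
force: [-6.7, 0.1, 11.8]
opening: 0.0562
grip_force: 5.5
clock: 8.98
tool_pos: [0.5806, 0.102, 0.0201]
ee_rot: [-3.139, 0.135, 0.003]
force: [-6.4, 0.7, 11.2]
opening: 0.0562
grip_force: 5.6
t 8.98 tcp [0.5806 0.102  0.0201] yaw x -0.0858 z [-0.002  0.    -1.   ] F [-6.4  0.7 11.2] op 0.0562
wrist nose [([0.6483, 0.0674, 0.0359], 0.61)]
wrist panel [([0.6262, 0.0626, 0.0121], 0.91)]
side nose [([0.6478, 0.0725, 0.0336], 0.73)]
side panel [([0.3772, -0.0522, -0.0009], 0.57), ([0.6273, 0.0633, 0.0058], 0.55), ([0.6158, 0.2478, 0.0023], 0.17)]
```

View pics/e.png

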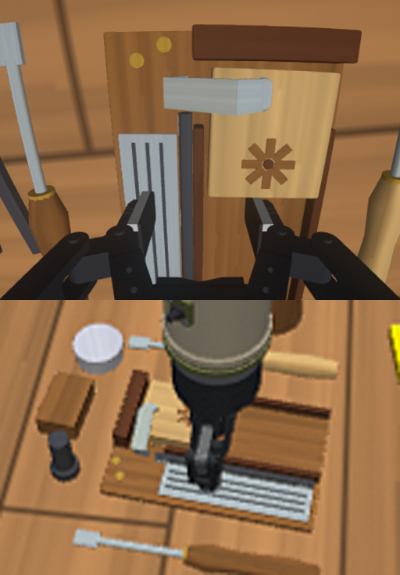

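The panel's far edge (row about 70) is a few mm short of the stop (row about 60). I'll step forward until the x force rises.

```bash
python3 -m pendant '[[[0.0015,0,0,0],[0.0015,0,0,0],[0,0,0,0],[0,0,0,0]]]'; python3 -m pendant '[[[0.001,0,0,0],[0.001,0,0,0],[0,0,0,0],[0,0,0,0]]]'
```

```text
clock: 9.62
tool_pos: [0.5835, 0.1018, 0.0201]
ee_rot: [-3.139, 0.135, 0.003]
force: [-7.0, 0.7, 12.2]
opening: 0.0561
grip_force: 5.7
clock: 9.95
tool_pos: [0.5842, 0.1017, 0.02]
ee_rot: [-3.139, 0.135, 0.008]
force: [-13.0, 0.3, 17.4]
opening: 0.0563
grip_force: 11.7
```

```bash
python3 -m pendant '[[[0.0015,0,0,0],[0,0,0,0],[0,0,0,0],[0,0,0,0]]]'
python3 - <<'E'
from m import *
pose();look('f',['wrist','side'],['nose','panel'])
w=cv2.imread('pics/f_wrist.png')[0:280,120:480]
cv2.imwrite('pics/f.png',cv2.resize(w,None,fx=2,fy=2))
E
```

```text
clock: 10.28
tool_pos: [0.5843, 0.1017, 0.0199]
ee_rot: [-3.139, 0.135, 0.012]
force: [-20.7, 1.0, 23.4]
opening: 0.0561
grip_force: 15.4
t 10.28 tcp [0.5843 0.1017 0.0199] yaw x -0.086 z [-0.008  0.    -1.   ] F [-20.7   1.   23.4] op 0.0561
wrist nose [([0.6486, 0.0673, 0.0354], 0.79)]
wrist panel [([0.6265, 0.0609, 0.0107], 0.74)]
side nose [([0.6477, 0.0688, 0.0363], 0.97), ([0.6149, 0.2521, 0.001], 0.58), ([0.6308, 0.0623, 0.01], 0.4)]
side panel [([0.3746, -0.0528, 0.0003], 0.92), ([0.6311, 0.0633, 0.01], 0.59)]
```

View pics/f.png

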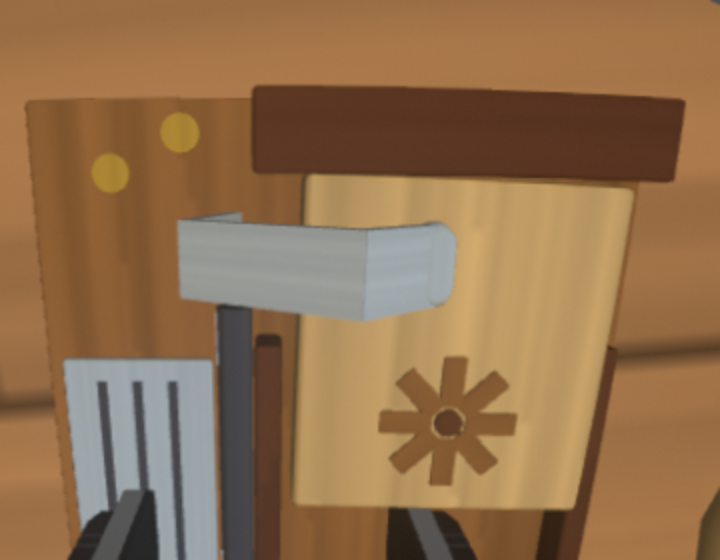

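The panel is against the stop under the nose, and F_x of -21 N confirms contact. I'll back off the panel a little, then lift straight up to release the plate.

```bash
python3 -m pendant '[[[-0.0015,0,0,0],[-0.002,0,0,0],[-0.002,0,0,0],[-0.002,0,0,0],[0,0,0,0],[0,0,-0.003,0],[0,0,-0.003,0],[0,0,-0.003,0],[0,0,-0.003,0],[0,0,-0.004,0],[0,0,-0.005,0],[0,0,0,0]]]'; python3 -m pendant '[[[0,0,-0.02,0],[0,0,-0.03,0],[0,0,-0.03,0],[0,0,-0.03,0],[-0.02,0,-0.03,0],[-0.02,0,0,0],[0,0,0,0],[0,0,0,0]]]'
python3 - <<'E'
from m import *
pose();look('g',['wrist','side'],['nose','panel','plate_mid','mallet','gouge_a'])
w=cv2.imread('pics/g_wrist.png')
cv2.imwrite('pics/g.png',cv2.resize(w,(800,600)))
E
```

```text
clock: 11.58
tool_pos: [0.5807, 0.1019, 0.0418]
ee_rot: [-3.139, 0.135, -0.001]
force: [0.4, 0.9, -0.0]
opening: 0.0564
grip_force: 0.0
clock: 12.25
tool_pos: [0.5401, 0.1054, 0.1811]
ee_rot: [-3.139, 0.135, -0.001]
force: [-0.0, -0.5, -1.2]
opening: 0.0565
grip_force: 0.0
t 12.25 tcp [0.5401 0.1054 0.1811] yaw x -0.0857 z [ 0.001  0.    -1.   ] F [-0.  -0.5 -1.2] op 0.0565
wrist nose [([0.6502, 0.0636, 0.0269], 0.86), ([0.5588, 0.1333, 0.0211], 0.31)]
wrist panel [([0.3758, -0.0534, -0.0033], 0.64), ([0.6289, 0.0622, 0.0086], 0.58)]
wrist plate_mid [([0.5591, 0.1313, 0.0209], 0.95)]
wrist mallet [([0.543, -0.0934, -0.0024], 0.75), ([0.5592, 0.1314, 0.0229], 0.38)]
wrist gouge_a [([0.587, 0.2039, 0.0022], 0.81), ([0.5803, -0.0222, 0.0009], 0.63)]
side nose [([0.647, 0.0666, 0.0276], 0.96)]
side panel [([0.3731, -0.0508, 0.0006], 0.89), ([0.6283, 0.0646, 0.0052], 0.84)]
side plate_mid [([0.5594, 0.1362, 0.0182], 0.59), ([0.5003, -0.2498, 0.0222], 0.41), ([0.6252, 0.0668, 0.011], 0.25)]
side mallet [([0.542, -0.0952, -0.0007], 0.37)]
side gouge_a [([0.5857, 0.2029, 0.0009], 0.96), ([0.5781, -0.0266, 0.0047], 0.9), ([0.6064, 0.0648, 0.0001], 0.75)]
```

View pics/g.png

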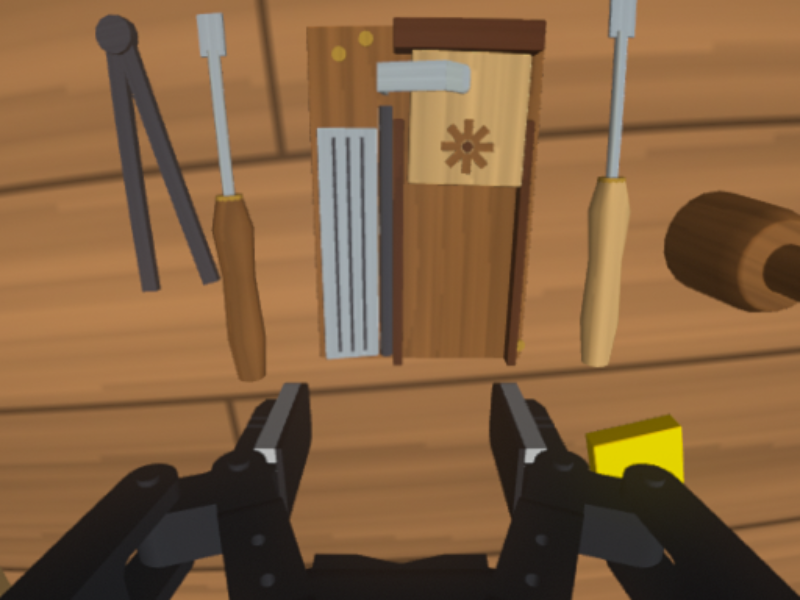

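The panel is against the stop with the nose resting on it (467,78), the plate is half-returned, and the bystanders haven't moved. I'll hand it in.

```bash
python3 -c "
from workcell import *
print(hand_in())"
```

```text
the job is handed in; nothing more can be done
None
```

The panel was pushed home against the stop with the plate held down, then the plate was released so the clip's nose rests on the panel; the job is handed in at about 12 s of robot time, and no verdict was returned.

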